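# Wipe the chips off the drill table into the chip tray

### The arm

A 6-joint arm with a two-finger parallel gripper is mounted at the origin on a cart in front of the work surface, level with it; the furniture and walls round the work are solid. World frame = base frame: x ahead of the robot, y to its left, z up, the work surface at z = 0. Lengths are in m, angles in rad, forces in N, time in s.
With the tool pointing down it reaches from about 0.3 to 0.875 m from the base axis. Payload 6.4 kg.
Tool frame: the origin (TCP) lies between the finger pads; the fingertips stand ctrl.tip_extent ahead of it and the grasp point (between the pads) is the TCP (ctrl.tip_extent is the distance from the TCP to the fingertips, in m); z points along the fingers, y is the line along which they close (so a half turn about z gives the same grasp; the last joint's range is limited). The gripper opens to 85 mm and grips with 20 to 120 N. Pads are 22 mm wide; open, the fingers measure 114 mm over their backs; the gripper's body (76 mm by 85 mm) begins 54 mm behind the grasp point. The pads swing forward as they close: fully open they stand 13 mm farther back than shut.
Start: joints at [-1.387, 0.181, 1.607, -0, 1.354, -0.206], TCP at [0.219, -0.532, 0.25] pointing down, gripper open.
Joint ranges: [-2.99, 2.99], [-0.89, 2.07], [0.3, 2.58], [-1.14, 4.28], [0, 2.63], [-3.12, 3.12]. Speed limits (rad/s): [2.57, 2.57, 3.01, 3.14, 3.14, 3.14].

### API

Orientations are given as a unit quaternion [w, x, y, z].
In Python, from bench import ctrl gives the robot as it stands.
- The arm moves only by the tool send_rows, never from a script. Its arguments are lists of equal length, an entry for each row: "dr": the turn, a rotation vector about the tool's x, y, z in units of 6 degrees (1.0 is 6 degrees), a list of three; "xyz": the shift along the tool's x, y, z in cm, a list of three; "jaw": the opening in per cent of the stroke, from 0 (shut) to 100 (fully open). In form: {"dr": [[wx, wy, wz], ...], "xyz": [[dx, dy, dz], ...], "jaw": [jaw, ...]}. A call has exactly 8 rows; each row is the pose to reach, as a shift and turn from the pose commanded when the call began, along the tool's axes at that moment; what a row does not reach only later rows make up. A row lasts 1/8 s, in which the tool goes at most 62.5 mm and 10.7 degrees, less where a joint would pass 70% of its speed; a pose out of reach is approached as far as the arm can. A call with a gripper value outside its range is refused whole. The fingers move at their own pace and stop on an object; the grip force is fixed at half the most. Time passes only in rows, so rows that repeat a pose let the fingers close, or fill a call up. It gives the time, the measured TCP pose, the force, the opening and the grip force at its end, in the units of the state.
- ctrl.get_obs(): the state, without advancing time (a new reading comes with each control period).
- ctrl.camera(name): name is "side" or "top" or "wrist"; returns the picture (480x640x3 uint8, red, green, blue); there is no depth.
- ctrl.calibration(name): a dict with "camera_matrix" (3x3 intrinsics, pixels), "world_from_camera" (4x4, takes a point from camera to world coordinates). Camera axes: x right, y up, looking along -z (the intrinsics and any distortion apply to the point x, -y, -z); pixel columns grow to the right and rows downward; lengths in m; the calibration is good to about 2 mm. A picture is of the moment at which its call begins: read the wrist's pose just before it. calibration takes no time and is no camera call; for the wrist camera it gives the pose at the moment of the call.
- ctrl.hand_in(): hands the job in; it is judged then, once.
The state is a dict: "time_s": time; "q": joint angles; "dq": joint speeds; "joint_efforts": joint torques, N m; "eef_pos": TCP position; "eef_rot": TCP orientation; "wrist_force": force on the tool from outside, world axes, zero at the start; "torque": the same for the moment, N m; "opening": opening from 0.0 (shut) to 1.0 (fully open); "grasp_force": force on a finger pad.
Only numpy, scipy, OpenCV 4.12 (cv2) and the standard library are available. Lean on these libraries where they do the work, as an engineer would, in place of code of your own. Each camera call takes 0.05 s, during which the arm holds its last target. There are 200 camera calls.

### The job

Metal chips lie on the table of the small bench drill, some of them under its overhanging head. Take the scraper from its rubber-topped rest block and with it wipe all five chips off the table's front edge into the chip tray, without touching the chips with the gripper, bumping the drill head or disturbing the other things on the bench. Then stand the scraper back on the rest block, blade block flat down, and let go.

Things in the scene. Friction and masses are not known exactly. Their poses are not given: they have to be found in the camera images.
- drill_stand: Fixed bench drill. Origin on the bench (z = 0) below the middle of its table's front edge; x runs along the table to the rear (away from the robot), y left, z up. In this frame the flat rimless steel table spans x 0 to 150, y -75 to 75, top z = 50 mm; a chip tray adjoins its front edge. Column of radius 20 mm at x = 190, base to x = 225 mm.
- drill_head: Fixed grey head over the table; origin and axes as drill_stand. In that frame: x 95 to 220, y -50 to 50 mm, upright flat front face, underside z = 165 (115 above the table), top z = 313 mm. Chuck of radius 15 mm (22 above z = 154) hangs at x = 142, y = 0 down to z = 123. Spokes on its -y side to y = -76. An upright gripper on the scraper hits the front face; leaned back 28 to 35 deg it clears it.
- table_edge (a point): Middle of the upper front edge of the drill table (drill_stand frame 0, 0, 50 mm), same axes as drill_stand.
- tray_floor (a point): Middle of the floor of the aluminium chip tray (drill_stand frame -47, 0, 4 mm), same axes. In the drill_stand frame the tray's inside spans x -94 to 0, y -91 to 91 mm, floor z = 4 mm, walls up to z = 34 mm, no wall between it and the table.
- rest: Fixed wooden rest block with a black rubber top, 110 (x) x 140 (y) x 40 mm high, on the bench; origin at the centre of its underside, so its flat top is 40 mm above it.
- scraper: Loose scraper, about 0.32 kg: steel blade block 32 (x) x 95 (y) x 14 mm (z) with a wooden handle; origin at the centre of the block's underside, z up when it stands flat, as it starts on the rest block. Handle: bar 24 mm wide (y), 18 thick, 95 long, from x = 4, z = 12 mm, leaning 35 degrees from vertical towards -x; flat sides face +y and -y. The block's -x face leads when chips are drawn.
- scraper_grip (a point): Point on the handle's centre line 72 mm along it from its foot (scraper frame -37, 0, 71 mm), a good place to pinch the 24 mm width; axes as those of scraper.
- chip_1: Loose steel curl bent to an open C, about 22 mm across, round section, 7 mm high, 12 g; origin at its underside, near the middle. It starts lying on the drill table between x = 35 and 90 mm and y = -35 and 35 mm of drill_stand.
- chip_2: Loose steel curl bent to a shallow V, about 24 mm long, round section, 7 mm high, 12 g; origin at its underside, near the middle. It starts lying on the drill table between x = 35 and 90 mm and y = -35 and 35 mm of drill_stand.
- chip_3: Loose L-shaped steel bit 18 x 15 mm, 8 mm high, 12 g; origin at its underside, near the middle. It starts lying on the drill table between x = 35 and 90 mm and y = -35 and 35 mm of drill_stand.
- chip_4: Loose steel curl bent to an almost closed C, about 20 mm across, round section, 7 mm high, 12 g; origin at its underside, near the middle. It starts lying on the drill table between x = 35 and 90 mm and y = -35 and 35 mm of drill_stand.
- chip_5: Loose square-edged steel bit 16 x 10 mm, 9 mm high, 12 g; origin at its underside, near the middle. It starts lying on the drill table between x = 35 and 90 mm and y = -35 and 35 mm of drill_stand.
- line_spool: Bystander: white spool of line, 53 mm diameter, 50 mm high, standing; origin at the centre of its underside.
- pack_1: Bystander: clear box of fasteners, 60 x 73 x 26 mm; origin at the centre of its underside.
- pack_3: Bystander: clear box of fasteners, 60 x 73 x 26 mm; origin at the centre of its underside.
- pipe_cap: Bystander: white plastic pipe cap, 68 mm diameter, 38 mm high; origin at the centre of its underside.

How it is judged:
On the way, in this order (a step that is already met when the one before it is completed fails the run):
1. the scraper is lifted off its rest block (35 mm or more) (z of scraper in the frame of rest above 0.075 m), for 0.2 s.
2. all five chips lie in the chip tray while the scraper is still away from its rest block (x of chip_1 in the frame of drill_stand between -0.096 and 0.004 m and y of chip_1 in the frame of drill_stand between -0.094 and 0.094 m and z of each of chip_1, chip_2, chip_3, chip_4, chip_5 in the frame of drill_stand below 0.03 m and x of chip_2 in the frame of drill_stand between -0.096 and 0.004 m and y of chip_2 in the frame of drill_stand between -0.094 and 0.094 m and x of chip_3 in the frame of drill_stand between -0.096 and 0.004 m and y of chip_3 in the frame of drill_stand between -0.094 and 0.094 m and x of chip_4 in the frame of drill_stand between -0.096 and 0.004 m and y of chip_4 in the frame of drill_stand between -0.094 and 0.094 m and x of chip_5 in the frame of drill_stand between -0.096 and 0.004 m and y of chip_5 in the frame of drill_stand between -0.094 and 0.094 m and horizontal distance between scraper and rest above 0.1 m), for 0.2 s.
At the end, for the whole second after the job is handed in: All five chips lie in the chip tray, lower than 30 mm above the bench; the scraper stands flat on its blade block on the rest block (origin within 35 mm of the block centre along each of its sides, less than 46 mm above the bench, upright within 0.12 rad), released and at rest (x of chip_1 in the frame of drill_stand between -0.096 and 0.004 m and y of chip_1 in the frame of drill_stand between -0.094 and 0.094 m and z of each of chip_1, chip_2, chip_3, chip_4, chip_5 in the frame of drill_stand below 0.03 m and x of chip_2 in the frame of drill_stand between -0.096 and 0.004 m and y of chip_2 in the frame of drill_stand between -0.094 and 0.094 m and x of chip_3 in the frame of drill_stand between -0.096 and 0.004 m and y of chip_3 in the frame of drill_stand between -0.094 and 0.094 m and x of chip_4 in the frame of drill_stand between -0.096 and 0.004 m and y of chip_4 in the frame of drill_stand between -0.094 and 0.094 m and x of chip_5 in the frame of drill_stand between -0.096 and 0.004 m and y of chip_5 in the frame of drill_stand between -0.094 and 0.094 m and x of scraper in the frame of rest between -0.035 and 0.035 m and y of scraper in the frame of rest between -0.035 and 0.035 m and z of scraper in the frame of rest below 0.046 m and angle between scraper's own z axis and vertical below 0.12 rad and linear speed of scraper below 0.03 m/s); the robot touches nothing.
It fails at once if the gripper or arm touches a chip (contact force between any of the fingers, the arm and chip_1 above 0.3 N or contact force between any of the fingers, the arm and chip_2 above 0.3 N or contact force between any of the fingers, the arm and chip_3 above 0.3 N or contact force between any of the fingers, the arm and chip_4 above 0.3 N or contact force between any of the fingers, the arm and chip_5 above 0.3 N).
It fails at once if the drill head is bumped by the robot or the scraper (over 3 N) (contact force between any of the fingers, the arm, scraper and drill_head above 3 N).
It fails at once if a bystander is disturbed (moved over 20 mm) (distance of any of line_spool, pack_1, pack_3, pipe_cap from where it was at the start of the episode above 0.02 m).
It also fails if it takes over 48 s, if anything falls off the work surface, if the arm or the gripper's body presses on something with over 40 N, if the wrist force passes 120 N, or if a joint passes its speed limit or range.

## Working session

There is one attempt and no reset: what is moved stays moved. The work goes in short steps, Python scripts to look and compute and a tool call to move; the robot and the scene stay as the last step left them, time stands still between calls to the robot, and variables do not carry over. Pictures are saved under pics/ and viewed, at most 10 in all, crops included, and the job is handed in when it is done.

Besides the shell and the picture viewer there is one more tool, called after "Request:" as name(argument=value, ...) on one line, values as JSON. send_rows: Moves the arm, as the interface text tells. Its arguments: {"type":"object","properties":{"dr":{"type":"array","items":{"type":"array","items":{"type":"number"}}},"xyz":{"type":"array","items":{"type":"array","items":{"type":"number"}}},"jaw":{"type":"array","items":{"type":"number"}}},"required":["dr","xyz","jaw"]}

```bash
mkdir -p pics
python3 - <<'E'
from bench import ctrl
import cv2,numpy as np
for n in ['top','side']:
    cv2.imwrite(f'pics/{n}0.png',ctrl.camera(n)[:,:,::-1])
    c=ctrl.calibration(n);print(n,np.round(c['camera_matrix'],1).tolist(),np.round(c['world_from_camera'],4).tolist())
print(c.keys(),ctrl.tip_extent,ctrl.get_obs())
E
```

```text
top [[617.8, 0.0, 323.4], [0.0, 617.8, 245.9], [0.0, 0.0, 1.0]] [[-0.0219, 0.989, -0.1466, 0.3614], [-0.9996, -0.0245, -0.0162, 0.1345], [-0.0196, 0.1461, 0.9891, 1.5204], [0.0, 0.0, 0.0, 1.0]]
side [[592.6, 0.0, 311.3], [0.0, 592.6, 246.4], [0.0, 0.0, 1.0]] [[-0.8325, 0.3869, -0.3966, -0.0297], [-0.5539, -0.5633, 0.613, 1.0804], [0.0138, 0.73, 0.6833, 1.1149], [0.0, 0.0, 0.0, 1.0]]
dict_keys(['camera_matrix', 'world_from_camera']) 0.019 {'time_s': 0.1, 'q': array([-1.38725752e+00,  1.81493320e-01,  1.60792298e+00, -1.22383300e-06,
        1.35382191e+00, -2.06269781e-01]), 'dq': array([-0.00093157, -0.00091786, -0.00230104, -0.00122301,  0.00073236,
        0.00012002]), 'joint_efforts': array([ 6.68867360e-04, -4.45878017e+01, -3.52236021e+01, -2.74971662e-04,
        4.18320749e-03, -6.30895101e-06]), 'eef_pos': array([ 0.21844854, -0.531367  ,  0.24945206]), 'eef_rot': array([-8.22727938e-04,  9.81065852e-01,  1.93672707e-01,  8.75360589e-06]), 'wrist_force': array([ 0.06460876, -0.12229746, -0.32348236]), 'torque': array([-0.04384176,  0.02022359,  0.01594621]), 'grasp_force': 0.0, 'opening': 0.9994740716734727}
```

View pics/top0.png

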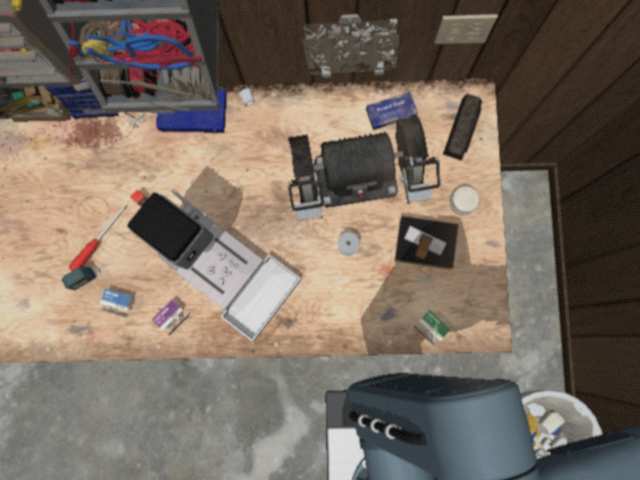

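View pics/side0.png

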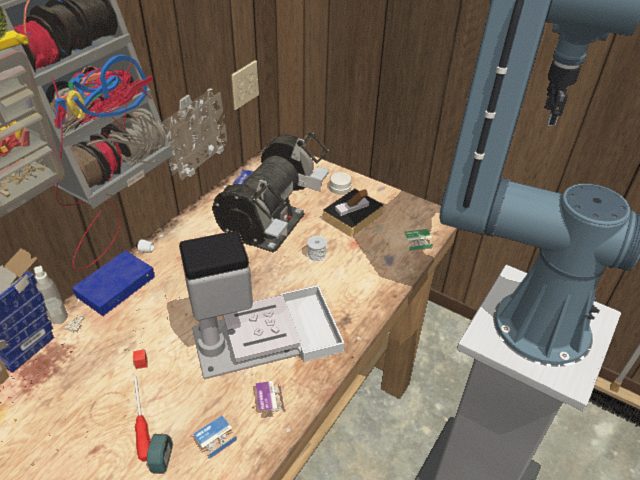

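The top picture shows the rest block (black) around (427,241) with the scraper on it, the drill head at (168,228), the table with chips around (222,268), and the tray at (262,297). The side picture shows the same. Next I zoom in.

Run:
```python
import cv2,numpy as np
t=cv2.imread('pics/top0.png');s=cv2.imread('pics/side0.png')
def crop(im,x,y,w,h,W,H):return cv2.resize(im[y:y+h,x:x+w],(W,H),interpolation=cv2.INTER_CUBIC)
a=crop(t,120,180,200,170,400,340)
A=crop(t,165,225,140,120,560,480)
B=crop(t,387,206,80,70,560,490)
cv2.imwrite('pics/a.png',crop(t,160,225,150,120,750,600))
b=np.hstack([crop(t,387,206,80,75,400,375),crop(s,315,175,80,75,400,375)])
cv2.imwrite('pics/b.png',b)
```

```text
(no output)
```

View pics/a.png

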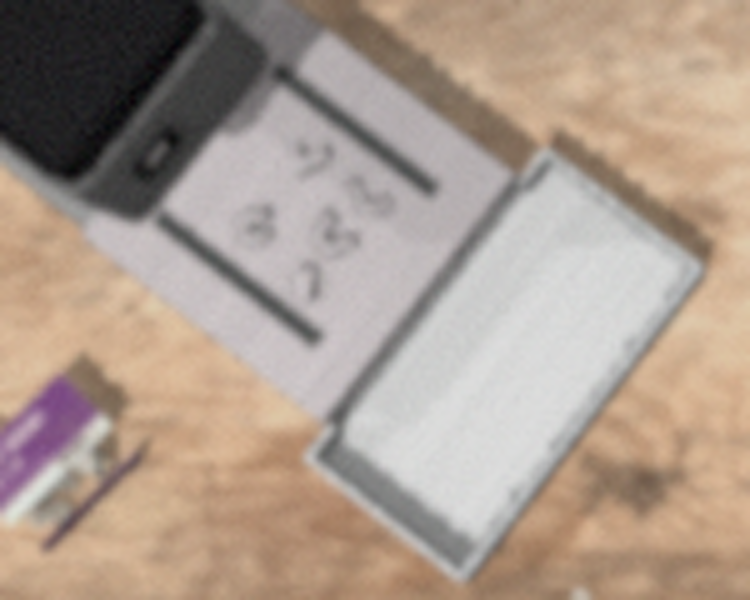

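View pics/b.png

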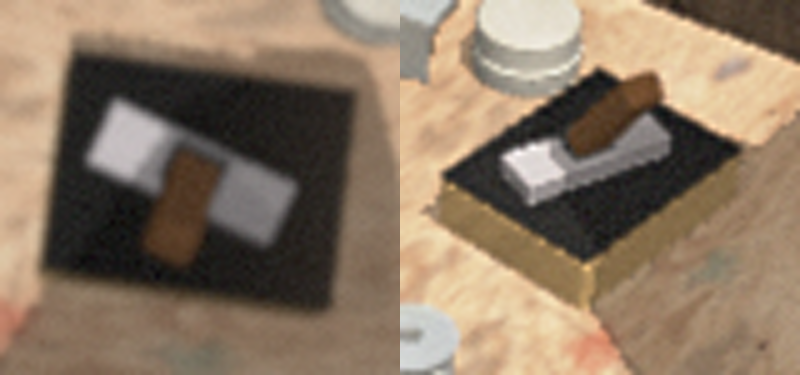

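Crop a (5×, from 160,225): table front corners at (330,418) and (517,180); tray corners at (548,150), (705,262), (465,578), (308,455). Crop b, left: rest corners at (72,52), (355,92), (330,310), (43,268); blade top corners at (118,97), (298,185), (268,248), (85,160). The handle leans towards (165,255).

```bash
cat > h.py <<'E'
from bench import ctrl
import cv2,numpy as np
from scipy.spatial.transform import Rotation as R
def ray(n,uv,z,c=None):
    c=c or ctrl.calibration(n);K=c['camera_matrix'];T=c['world_from_camera']
    uv=np.atleast_2d(np.array(uv,float))
    d=np.c_[(uv[:,0]-K[0,2])/K[0,0],-(uv[:,1]-K[1,2])/K[1,1],-np.ones(len(uv))]@T[:3,:3].T
    return T[:3,3]+d*((z-T[2,3])/d[:,2:])
E
python3 - <<'E'
from h import *
f=lambda p,x,y:np.array(p)/5+[x,y]
def rep(n,p,z,x,y):
    P=ray('top',f(p,x,y),z)[:,:2]; print(n,P.round(4).tolist(),'mid',P.mean(0).round(4))
    for i in range(len(P)): d=P[(i+1)%len(P)]-P[i]; print('  len %.4f ang %.2f'%(np.hypot(*d),np.degrees(np.arctan2(d[1],d[0]))))
    return P
rep('edge',[(330,418),(517,180)],.05,160,225)
rep('tray',[(548,150),(705,262),(465,578),(308,455)],.034,160,225)
rep('slots',[(280,70),(435,190),(318,342),(163,218)],.05,160,225)
rep('rest',[(72,52),(355,92),(330,310),(43,268)],.04,387,206)
rep('blade',[(118,97),(298,185),(268,248),(85,160)],.054,387,206)
rep('chips',[(312,160),(370,195),(335,235),(255,225),(308,285)],.054,160,225)
E
```

```text
edge [[0.4344, 0.3933], [0.5463, 0.3034]] mid [0.4903 0.3484]
  len 0.1436 ang -38.81
  len 0.1436 ang 141.19
tray [[0.5626, 0.29], [0.5062, 0.2145], [0.3577, 0.3315], [0.4178, 0.4067]] mid [0.4611 0.3107]
  len 0.0943 ang -126.79
  len 0.1890 ang 141.75
  len 0.0962 ang 51.42
  len 0.1860 ang -38.86
slots [[0.6027, 0.4178], [0.5424, 0.3429], [0.4707, 0.3991], [0.532, 0.474]] mid [0.5369 0.4084]
  len 0.0962 ang -128.81
  len 0.0911 ang 141.88
  len 0.0968 ang 50.67
  len 0.0903 ang -38.48
rest [[0.6487, -0.0328], [0.6254, -0.1689], [0.5195, -0.1512], [0.5432, -0.0146]] mid [ 0.5842 -0.0919]
  len 0.1380 ang -99.70
  len 0.1074 ang 170.54
  len 0.1387 ang 80.18
  len 0.1071 ang -9.79
blade [[0.6234, -0.0524], [0.5785, -0.1364], [0.5485, -0.1206], [0.5931, -0.0353]] mid [ 0.5859 -0.0862]
  len 0.0953 ang -118.12
  len 0.0339 ang 152.24
  len 0.0963 ang 62.37
  len 0.0348 ang -29.44
chips [[0.5578, 0.4015], [0.5402, 0.3735], [0.5214, 0.3903], [0.5271, 0.4288], [0.4977, 0.4033]] mid [0.5289 0.3995]
  len 0.0330 ang -122.22
  len 0.0253 ang 138.30
  len 0.0389 ang 81.52
  len 0.0389 ang -139.04
  len 0.0602 ang -1.70
```

```bash
cat >> h.py <<'E'
D=np.array([.491,.3485,0]);DY=51.3;RS=np.array([.584,-.092,0]);RY=-9.6
def rot(yaw,lean):
    a=np.radians(lean);c,s=np.cos(a),np.sin(a)
    return R.from_euler('z',yaw,degrees=True)*R.from_matrix(np.array([[c,0,s],[0,-1,0],[s,0,-c]]))
def goal(pos,yaw,lean,back=0):
    G=rot(yaw,lean);p=np.array(pos)-back*G.as_matrix()[:,2]
    o=ctrl.get_obs();w,x,y,z=o['eef_rot'];C=R.from_quat([x,y,z,w])
    print('dr',((C.inv()*G).as_rotvec(degrees=True)/6).round(2).tolist(),'xyz',(C.inv().apply(p-o['eef_pos'])*100).round(2).tolist(),'t',round(o['time_s'],2))
def dr(x,y,z): return D+R.from_euler('z',DY,degrees=True).apply([x,y,z])
E
python3 -c "
from h import *
goal([.5533,-.0686,.111],-28,33,.1)"
```

```text
dr [-2.43, 5.14, 8.15] xyz [45.08, -34.26, 5.53] t 0.1
```

Request:
send_rows(dr=[[-0.2,0.5,0.8],[-0.5,1,1.6],[-0.7,1.5,2.4],[-1,2,3.3],[-1.2,2.6,4.1],[-1.5,3.1,4.9],[-1.7,3.6,5.7],[-2,4.1,6.5]], xyz=[[4.5,-3.4,0.5],[9,-6.8,1],[13.5,-10.2,1.5],[18,-13.7,2],[22.5,-17.1,2.5],[27,-20.5,3],[31.5,-24,3.5],[36,-27.4,4]], jaw=[100,100,100,100,100,100,100,100])

```text
time_s: 1.1
eef_pos: [0.4453, -0.1446, 0.2105]
eef_rot: [0.059, 0.962, -0.145, 0.223]
wrist_force: [0.8, -0.3, 0.6]
opening: 0.999
grasp_force: 0.0
```

```bash
python3 -c "
from h import *
print(ctrl.get_obs()['q'],ctrl.get_obs()['eef_pos'])
goal([.5533,-.0686,.111],-28,33,.1)"
```

```text
[-0.63538296 -0.33866163  2.24059277  0.14154383  0.79010848  1.1586593 ] [ 0.44525374 -0.14461842  0.21049538]
dr [-0.43, 1.04, 1.7] xyz [1.88, -11.57, 2.05] t 1.1
```

Request:
send_rows(dr=[[-0.2,0.5,0.8],[-0.4,1,1.7],[-0.4,1,1.7],[-0.4,1,1.7],[-0.4,1,1.7],[-0.4,1,1.7],[-0.4,1,1.7],[-0.4,1,1.7]], xyz=[[0.6,-4,0.7],[1.2,-8,1.4],[1.9,-11.6,2],[1.9,-11.6,2],[1.9,-11.6,2],[1.9,-11.6,2],[1.9,-11.6,2],[1.9,-11.6,2]], jaw=[100,100,100,100,100,100,100,100])

```text
time_s: 2.1
eef_pos: [0.5045, -0.0451, 0.1955]
eef_rot: [0.067, 0.932, -0.231, 0.273]
wrist_force: [-0.5, -0.8, -1.3]
opening: 1.0
grasp_force: 0.0
```

```bash
python3 -c "
from h import *
print(ctrl.get_obs()['q'])
goal([.5533,-.0686,.111],-28,33)
cv2.imwrite('pics/w1.png',ctrl.camera('wrist')[:,:,::-1])
c=ctrl.calibration('wrist');K=c['camera_matrix'];T=c['world_from_camera'];print(K,T)
p=np.linalg.inv(T)@[.5533,-.0686,.111,1];print(p,K[0,2]-K[0,0]*p[0]/p[2],K[1,2]+K[1,1]*p[1]/p[2])"
```

```text
[-0.24772171 -0.20048371  2.20725162 -0.22852623  0.59030512  1.96367945]
dr [-0.03, 0.06, 0.02] xyz [0.0, -0.19, 10.03] t 2.1
[[357.5162546    0.         320.57653831]
 [  0.         357.5162546  246.59308618]
 [  0.           0.           1.        ]] [[-0.46606758  0.85600766 -0.2236781   0.50436422]
 [-0.88474827 -0.45127837  0.11648321 -0.04556065]
 [-0.00123057  0.25218786  0.96767751  0.34230043]
 [ 0.          0.          0.          1.        ]]
[-0.00213873 -0.0060446  -0.23745379  1.        ] 317.3564135601761 255.6939803477978
```

View pics/w1.png

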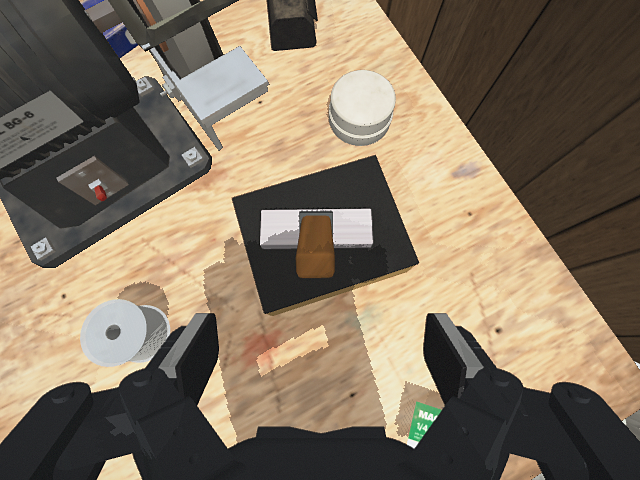

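Wrist view: handle at about (316,250), where the predicted grip point (317,256) falls; blade at (316,228), spool at (125,330). The aim is good, so I advance and close.

Request:
send_rows(dr=[[0,0,0],[0,0,0],[0,0,0],[0,0,0],[0,0,0],[0,0,0],[0,0,0],[0,0,0]], xyz=[[0,-0.1,3],[0,-0.2,6],[0,-0.2,9],[0,-0.2,10],[0,-0.2,10],[0,-0.2,10],[0,-0.2,10],[0,-0.2,10]], jaw=[100,100,100,100,80,60,40,15])

```text
time_s: 3.15
eef_pos: [0.5536, -0.0672, 0.112]
eef_rot: [0.067, 0.932, -0.23, 0.273]
wrist_force: [-3.9, 2.7, 6.4]
opening: 0.273
grasp_force: 58.9
```

Request:
send_rows(dr=[[0,0,0],[0,0,0],[0,0,0],[0,0,0],[0,0,0],[0,0,0],[0,0,0],[0,0,0]], xyz=[[0,0,0],[0,0,0],[0,0,0],[0,0,0],[0,0,0],[0,0,0],[0,0,0],[0,0,0]], jaw=[0,0,0,0,0,0,0,0])

```text
time_s: 4.15
eef_pos: [0.5537, -0.0672, 0.112]
eef_rot: [0.067, 0.932, -0.23, 0.273]
wrist_force: [-4.1, 2.1, 7.9]
opening: 0.273
grasp_force: 59.2
```

```bash
python3 -c "
from h import *
print(ctrl.get_obs())
o=ctrl.get_obs();p=o['eef_pos'];
goal(p+[0,0,.12],-28,33)"
```

```text
{'time_s': 4.15, 'q': array([-0.27237045,  0.09442705,  2.14266297, -0.32272692,  0.36114427,
        2.05319157]), 'dq': array([ 0.00012491,  0.00110715,  0.00045559,  0.00166087, -0.00063213,
        0.0020312 ]), 'joint_efforts': array([ -0.89607507, -29.94609833, -27.62510955,  -0.4417648 ,
        -2.45939009,  -0.03528107]), 'eef_pos': array([ 0.55368564, -0.06723671,  0.1120274 ]), 'eef_rot': array([ 0.0667343 ,  0.93163998, -0.2299249 ,  0.27336426]), 'wrist_force': array([-4.14485496,  2.07632377,  7.87941033]), 'torque': array([ 0.10552817,  0.33869879, -0.05955919]), 'grasp_force': 59.1854327917099, 'opening': 0.27252168636251806}
dr [-0.04, 0.05, 0.03] xyz [6.48, -0.02, -10.1] t 4.15
```

Request:
send_rows(dr=[[0,0,0],[0,0,0],[0,0,0],[0,0,0],[0,0,0],[0,0,0],[0,0,0],[0,0,0]], xyz=[[1,0,-1.5],[2,0,-3],[3,0,-4.5],[4.2,0,-6.5],[5.4,0,-8.4],[6.5,0,-10.1],[6.5,0,-10.1],[6.5,0,-10.1]], jaw=[0,0,0,0,0,0,0,0])

```text
time_s: 5.15
eef_pos: [0.5524, -0.0673, 0.2293]
eef_rot: [0.067, 0.932, -0.23, 0.271]
wrist_force: [-0.8, 0.5, -4.3]
opening: 0.275
grasp_force: 59.7
```

```bash
python3 -c "
from h import *
goal(dr(-.097,0,.222),DY,33)
print(dr(-.097,0,.222),ctrl.get_obs()['wrist_force'],ctrl.get_obs()['eef_pos'])"
```

```text
dr [7.12, 0.08, -11.09] xyz [-22.88, -24.42, -13.65] t 5.15
[0.43035146 0.27279825 0.222     ] [-0.79301033  0.50059943 -4.26166571] [ 0.55241732 -0.06731314  0.22934001]
```

Request:
send_rows(dr=[[0.5,0,-0.8],[1.2,0,-1.9],[2,0,-3.1],[2.8,0,-4.4],[3.6,0,-5.6],[4.4,0,-6.9],[5.1,0,-8],[5.7,0,-8.9]], xyz=[[-1.6,-1.7,-1],[-3.9,-4.1,-2.3],[-6.4,-6.9,-3.9],[-9,-9.6,-5.4],[-11.6,-12.4,-6.9],[-14.1,-15.1,-8.5],[-16.4,-17.5,-9.8],[-18.3,-19.5,-10.9]], jaw=[0,0,0,0,0,0,0,0])

```text
time_s: 6.15
eef_pos: [0.4542, 0.2048, 0.2226]
eef_rot: [-0.087, 0.913, 0.296, 0.266]
wrist_force: [-0.4, -0.6, -3.7]
opening: 0.274
grasp_force: 59.9
```

```bash
python3 -c "
from h import *
goal(dr(-.097,0,.222),DY,33)
print(ctrl.get_obs()['q'])"
```

```text
dr [1.37, 0.08, -2.17] xyz [1.7, -6.9, 1.17] t 6.15
[-0.02469923 -0.31005949  2.22745194  0.46761259  0.81305515  0.66576615]
```

Request:
send_rows(dr=[[0.4,0,-0.7],[0.9,0,-1.4],[1.4,0.1,-2.2],[1.4,0.1,-2.2],[1.4,0.1,-2.2],[1.4,0.1,-2.2],[1.4,0.1,-2.2],[1.4,0.1,-2.2]], xyz=[[0.6,-2.3,0.4],[1.2,-4.6,0.8],[1.7,-6.9,1.2],[1.7,-6.9,1.2],[1.7,-6.9,1.2],[1.7,-6.9,1.2],[1.7,-6.9,1.2],[1.7,-6.9,1.2]], jaw=[0,0,0,0,0,0,0,0])

```text
time_s: 7.15
eef_pos: [0.4326, 0.2719, 0.2238]
eef_rot: [-0.123, 0.864, 0.415, 0.258]
wrist_force: [-0.7, -0.3, -3.7]
opening: 0.268
grasp_force: 60.1
```

```bash
python3 -c "
from h import *
goal(dr(-.097,0,.222),DY,33)
i=ctrl.camera('wrist')[:,:,::-1].copy()
c=ctrl.calibration('wrist');K=c['camera_matrix'];T=c['world_from_camera']
for q in [(0,-.075,.05),(0,.075,.05),(.15,.075,.05),(0,0,.05),(.095,-.05,.165),(.095,.05,.165)]:
  p=np.linalg.inv(T)@np.r_[dr(*q),1];u=(int(K[0,2]-K[0,0]*p[0]/p[2]),int(K[1,2]+K[1,1]*p[1]/p[2]));print(q,u);cv2.circle(i,u,3,(0,0,255),-1)
cv2.imwrite('pics/w2.png',i)"
```

```text
dr [0.01, -0.05, 0.01] xyz [-0.16, -0.23, 0.11] t 7.15
(0, -0.075, 0.05) (397, 235)
(0, 0.075, 0.05) (238, 235)
(0.15, 0.075, 0.05) (246, 98)
(0, 0, 0.05) (317, 235)
(0.095, -0.05, 0.165) (388, 57)
(0.095, 0.05, 0.165) (245, 57)
```

View pics/w2.png

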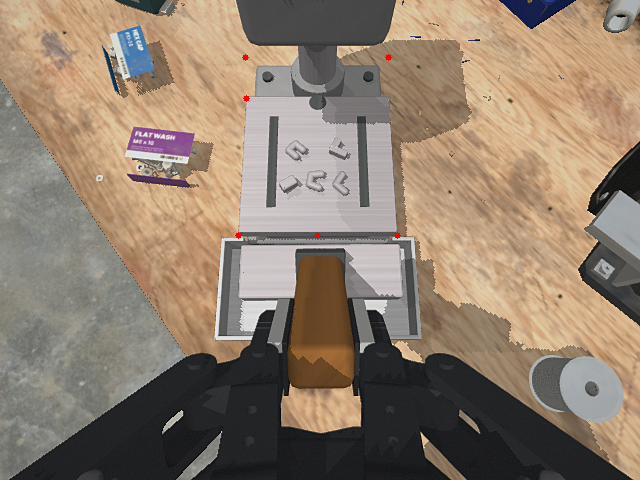

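Wrist view: the predicted table-edge dots at (238,235), (317,235) and (397,235) fall on the real edge. Chips sit between rows 138 and 193, columns 280–350, and the blade is level in front.

```bash
python3 -c "
from h import *
P=ray('wrist',[(297,139),(332,137),(350,155),(280,190),(345,195)],.057)
print((R.from_euler('z',-DY,degrees=True).apply(P-D)*1000).round(0))
for a in [(.04,.154),(.086,.154),(.086,.121)]: goal(dr(a[0],0,a[1]),DY,33)"
```

```text
[[ 98.  21.  57.]
 [100. -14.  57.]
 [ 80. -31.  57.]
 [ 43.  36.  57.]
 [ 38. -26.  57.]]
dr [0.01, -0.05, 0.01] xyz [7.56, -0.23, 13.31] t 7.2
dr [0.01, -0.05, 0.01] xyz [11.41, -0.23, 15.83] t 7.2
dr [0.01, -0.05, 0.01] xyz [9.59, -0.24, 18.59] t 7.2
```

Request:
send_rows(dr=[[0,0,0],[0,0,0],[0,0,0],[0,0,0],[0,0,0],[0,0,0],[0,0,0],[0,0,0]], xyz=[[1.4,-0.1,3.7],[2.8,-0.2,7.4],[4.2,-0.2,11.1],[6,-0.2,12.5],[7.7,-0.2,14],[9.2,-0.2,15.3],[10.3,-0.2,16.2],[10.7,-0.2,16.5]], jaw=[0,0,0,0,0,0,0,0])

```text
time_s: 8.2
eef_pos: [0.5437, 0.4143, 0.1442]
eef_rot: [-0.124, 0.863, 0.415, 0.258]
wrist_force: [-0.8, -1.3, -3.1]
opening: 0.275
grasp_force: 60.2
```

```bash
python3 -c "
from h import *
o=ctrl.get_obs();print(o['wrist_force'],R.from_euler('z',-DY,degrees=True).apply(o['eef_pos']-D))
goal(dr(.084,0,.144),DY,33);goal(dr(.084,0,.122),DY,33)
cv2.imwrite('pics/w3.png',ctrl.camera('wrist')[:,:,::-1])"
```

```text
[-0.84653281 -1.28534157 -3.1010697 ] [8.42971015e-02 7.09004931e-05 1.44234005e-01]
dr [0.0, -0.04, 0.01] xyz [-0.04, 0.01, 0.0] t 8.2
dr [0.0, -0.04, 0.01] xyz [-1.24, 0.0, 1.84] t 8.2
```

View pics/w3.png

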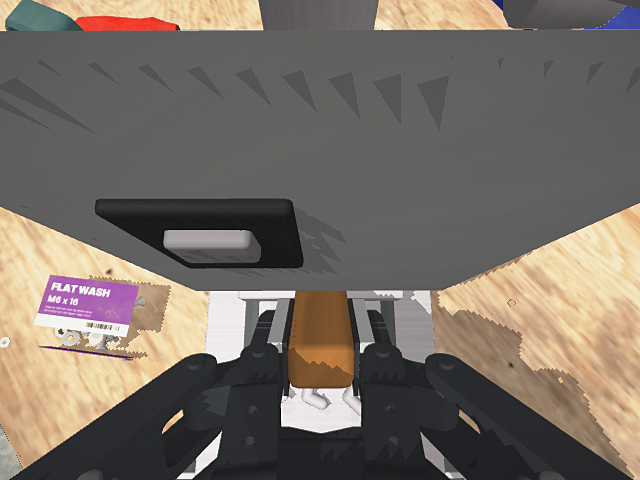

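Wrist view: the head's front face fills the upper part with its lower edge at row 290; no contact. The blade is under the head, with chips in front of it at (315,395). I descend.

Request:
send_rows(dr=[[0,0,0],[0,0,0],[0,0,0],[0,0,0],[0,0,0],[0,0,0],[0,0,0],[0,0,0]], xyz=[[-0.2,0,0.4],[-0.4,0,0.7],[-0.7,0,1],[-0.9,0,1.4],[-1.1,0,1.6],[-1.2,0,1.8],[-1.3,0,1.9],[-1.3,0,1.9]], jaw=[0,0,0,0,0,0,0,0])

```text
time_s: 9.25
eef_pos: [0.5435, 0.4138, 0.122]
eef_rot: [-0.124, 0.863, 0.415, 0.259]
wrist_force: [-0.1, 0.4, -1.0]
opening: 0.274
grasp_force: 60.5
```

```bash
python3 -c "
from h import *
o=ctrl.get_obs();print(o['wrist_force'],o['torque'],R.from_euler('z',-DY,degrees=True).apply(o['eef_pos']-D))
for x in (.083,-.03,-.065): goal(dr(x,0,.121),DY,33)
goal(dr(-.065,0,.2),DY,33)"
```

```text
[-0.05582849  0.38560157 -0.99882078] [-0.28625398  0.43896506  0.09567613] [ 0.08376429 -0.00018028  0.12203607]
dr [0.01, -0.06, 0.01] xyz [-0.12, -0.02, 0.04] t 9.25
dr [0.01, -0.06, 0.01] xyz [-9.56, -0.02, -6.16] t 9.25
dr [0.01, -0.06, 0.01] xyz [-12.49, -0.03, -8.09] t 9.25
dr [0.01, -0.06, 0.01] xyz [-8.15, -0.01, -14.69] t 9.25
```

Request:
send_rows(dr=[[0,0,0],[0,0,0],[0,0,0],[0,0,0],[0,0,0],[0,0,0],[0,0,0],[0,0,0]], xyz=[[-0.7,0,-0.3],[-1.4,0,-0.8],[-2.1,0,-1.2],[-2.7,0,-1.7],[-3.4,0,-2.1],[-4.1,0,-2.6],[-4.7,0,-3],[-5.4,0,-3.4]], jaw=[0,0,0,0,0,0,0,0])

```text
time_s: 10.25
eef_pos: [0.5042, 0.3637, 0.1216]
eef_rot: [-0.123, 0.863, 0.415, 0.26]
wrist_force: [3.9, 3.0, 4.6]
opening: 0.271
grasp_force: 60.8
```

```bash
python3 -c "
from h import *
o=ctrl.get_obs();print(o['wrist_force'],o['torque'],R.from_euler('z',-DY,degrees=True).apply(o['eef_pos']-D))
for x in (-.045,): goal(dr(x,0,.1215),DY,33)"
```

```text
[3.90299062 2.97250594 4.64716633] [ 1.03892621 -0.76650197 -0.12147303] [ 0.02011153 -0.00075951  0.12162257]
dr [0.02, -0.07, 0.01] xyz [-5.44, -0.07, -3.58] t 10.25
```

Drawing well; carry on past the edge.

Request:
send_rows(dr=[[0,0,0],[0,0,0],[0,0,0],[0,0,0],[0,0,0],[0,0,0],[0,0,0],[0,0,0]], xyz=[[-0.7,0,-0.5],[-1.4,0,-0.9],[-2.1,0,-1.4],[-2.8,0,-1.8],[-3.4,0,-2.3],[-4.1,0,-2.7],[-4.8,0,-3.2],[-5.5,0,-3.6]], jaw=[0,0,0,0,0,0,0,0])

```text
time_s: 11.25
eef_pos: [0.4625, 0.3123, 0.1209]
eef_rot: [-0.123, 0.863, 0.415, 0.259]
wrist_force: [3.2, 1.6, 3.2]
opening: 0.277
grasp_force: 60.8
```

```bash
python3 -c "
from h import *
o=ctrl.get_obs();print(o['wrist_force'],o['torque'],R.from_euler('z',-DY,degrees=True).apply(o['eef_pos']-D))
goal(dr(-.07,0,.1215),DY,33);goal(dr(-.07,0,.222),DY,33)"
```

```text
[3.1784754  1.57355199 3.20315196] [ 0.79760942 -0.76142527 -0.09103215] [-0.0460784  -0.0003981   0.12094924]
dr [0.01, -0.06, 0.01] xyz [-1.97, -0.04, -1.36] t 11.25
dr [0.01, -0.06, 0.01] xyz [3.56, -0.02, -9.76] t 11.25
```

Request:
send_rows(dr=[[0,0,0],[0,0,0],[0,0,0],[0,0,0],[0,0,0],[0,0,0],[0,0,0],[0,0,0]], xyz=[[0.2,0,-0.4],[0.6,0,-1.5],[1.2,0,-3.2],[1.8,0,-5],[2.5,0,-6.8],[3.1,0,-8.5],[3.5,0,-9.7],[3.5,0,-9.7]], jaw=[0,0,0,0,0,0,0,0])

```text
time_s: 12.25
eef_pos: [0.4471, 0.2936, 0.221]
eef_rot: [-0.123, 0.863, 0.415, 0.259]
wrist_force: [0.1, -0.2, -5.3]
opening: 0.273
grasp_force: 60.3
```

```bash
python3 -c "
from h import *
cv2.imwrite('pics/w4.png',np.hstack([cv2.resize(ctrl.camera('wrist')[80:400,150:490,::-1],(425,400)),cv2.resize(ctrl.camera('side')[270:390,190:350,::-1],(375,400))]))
o=ctrl.get_obs();print(o['eef_pos'],o['time_s'])
goal([.5524,-.0673,.2293],-28,33);goal(RS+R.from_euler('z',-28,degrees=True).apply([-.037,0,.19]),-28,33)"
```

```text
[0.44658595 0.29363964 0.21966134] 12.35
dr [-7.22, -0.03, 11.08] xyz [-17.54, 30.81, -12.61] t 12.35
dr [-7.22, -0.03, 11.08] xyz [-20.23, 31.18, -9.67] t 12.35
```

View pics/w4.png

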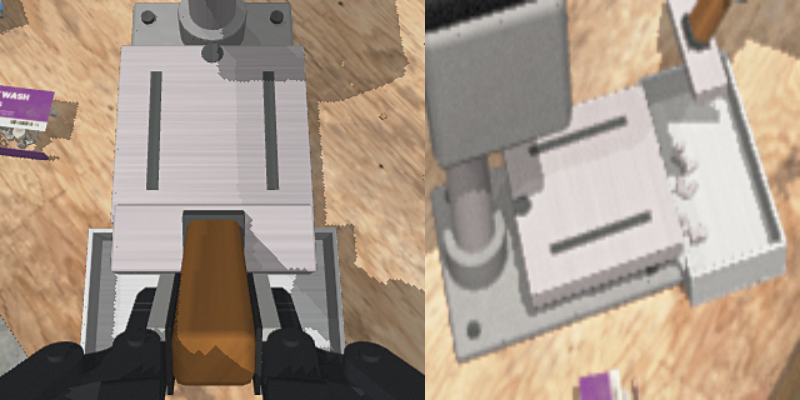

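Composite: the table is clear. In the side crop the chips lie in the tray along the table front, at (685,155), (685,185) and (692,232). I move away and then count them.

Request:
send_rows(dr=[[-0.5,0,0.8],[-1.2,0,1.9],[-2,0,3.1],[-2.8,0,4.4],[-3.6,0,5.6],[-4.4,0,6.8],[-5.2,0,8],[-5.8,0,8.9]], xyz=[[-1.2,2.2,-0.9],[-3,5.2,-2.1],[-4.9,8.6,-3.5],[-6.8,12,-4.9],[-8.7,15.4,-6.3],[-10.7,18.8,-7.7],[-12.6,22.2,-9.1],[-14,24.6,-10]], jaw=[0,0,0,0,0,0,0,0])

```text
time_s: 13.35
eef_pos: [0.5314, 0.0047, 0.2262]
eef_rot: [0.03, 0.953, -0.106, 0.283]
wrist_force: [-0.5, 0.2, -4.3]
opening: 0.267
grasp_force: 60.6
```

```bash
python3 -c "
from h import *
cv2.imwrite('pics/t5.png',np.hstack([cv2.resize(ctrl.camera('top')[240:345,205:310,::-1],(400,400),interpolation=2),cv2.resize(ctrl.camera('side')[280:370,250:350,::-1],(400,400),interpolation=2)]))
o=ctrl.get_obs();print(o['eef_pos'],o['time_s'])
goal(RS+R.from_euler('z',-28,degrees=True).apply([-.037,0,.16]),-28,33);goal(RS+R.from_euler('z',-28,degrees=True).apply([-.037,0,.112]),-28,33)"
```

```text
[0.53193292 0.00459793 0.22640009] 13.45
dr [-1.42, -0.02, 2.14] xyz [-0.59, 7.32, 7.53] t 13.45
dr [-1.42, -0.02, 2.14] xyz [-3.21, 7.34, 11.55] t 13.45
```

View pics/t5.png

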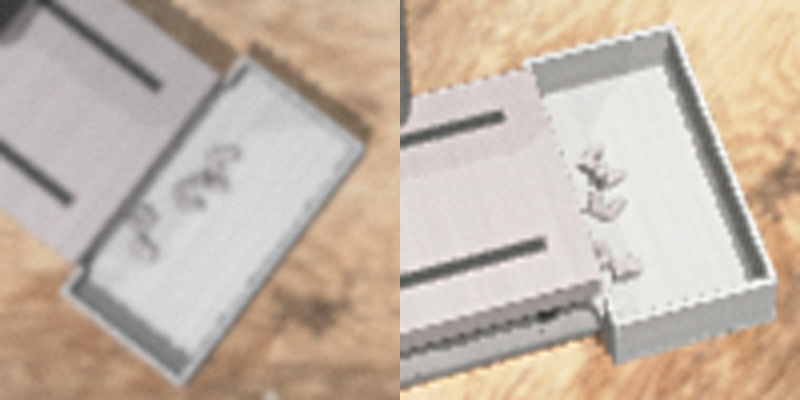

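Both crops show five chips inside the tray: in the top crop near (145,212), (147,245), (188,192), (210,180) and (225,155). Now I place the scraper back.

Request:
send_rows(dr=[[-0.4,0,0.6],[-0.9,0,1.3],[-1.4,0,2.1],[-1.4,0,2.1],[-1.4,0,2.1],[-1.4,0,2.1],[-1.4,0,2.1],[-1.4,0,2.1]], xyz=[[0,2,1.5],[0,4.2,3.4],[-0.3,6.3,5.5],[-0.6,7.3,7.5],[-0.6,7.3,7.5],[-0.6,7.3,7.5],[-0.6,7.3,7.5],[-0.6,7.3,7.5]], jaw=[0,0,0,0,0,0,0,0])

```text
time_s: 14.45
eef_pos: [0.5517, -0.0727, 0.1622]
eef_rot: [0.068, 0.931, -0.228, 0.278]
wrist_force: [0.1, 0.7, -4.7]
opening: 0.272
grasp_force: 60.8
```

```bash
python3 -c "
from h import *
o=ctrl.get_obs();print(o['eef_pos'],o['time_s'])
goal(RS+R.from_euler('z',-28,degrees=True).apply([-.037,0,.112]),-28,33)"
```

```text
[ 0.55171802 -0.07271535  0.16222041] 14.45
dr [-0.05, -0.05, 0.07] xyz [-2.71, 0.19, 4.23] t 14.45
```

Request:
send_rows(dr=[[0,0,0],[0,0,0],[0,0,0],[0,0,0],[0,0,0],[0,0,0],[0,0,0],[0,0,0]], xyz=[[-0.5,0.1,0.8],[-1,0.1,1.6],[-1.5,0.1,2.3],[-1.9,0.2,3],[-2.3,0.2,3.6],[-2.5,0.2,3.9],[-2.6,0.2,4.1],[-2.7,0.2,4.2]], jaw=[0,0,0,0,0,0,0,0])

```text
time_s: 15.45
eef_pos: [0.5511, -0.0751, 0.1116]
eef_rot: [0.068, 0.931, -0.228, 0.278]
wrist_force: [-2.2, 3.3, 3.6]
opening: 0.274
grasp_force: 61.9
```

```bash
python3 -c "
from h import *
o=ctrl.get_obs();print(o['eef_pos'],o['wrist_force'],o['torque'],o['time_s'])"
```

```text
[ 0.55113349 -0.07505422  0.11162833] [-2.1836009   3.28211746  3.55468026] [0.29493204 0.42220934 0.02454073] 15.45
```

Request:
send_rows(dr=[[0,0,0],[0,0,0],[0,0,0],[0,0,0],[0,0,0],[0,0,0],[0,0,0],[0,0,0]], xyz=[[0,0,0],[0,0,0],[0,0,0],[0,0,0],[0,0,0],[0,0,0],[0,0,0],[0,0,0]], jaw=[30,40,55,70,85,100,100,100])

```text
time_s: 16.45
eef_pos: [0.5509, -0.075, 0.1114]
eef_rot: [0.068, 0.931, -0.228, 0.278]
wrist_force: [-0.1, -0.3, 0.8]
opening: 1.001
grasp_force: 0.0
```

Request:
send_rows(dr=[[0,0,0],[0,0,0],[0,0,0],[0,0,0],[0,0,0],[0,0,0],[0,0,0],[0,0,0]], xyz=[[0,0,-1],[0,0,-3],[0,0,-5],[0,0,-8],[0,0,-11],[0,0,-14],[0,0,-14],[0,0,-14]], jaw=[100,100,100,100,100,100,100,100])

```text
time_s: 17.45
eef_pos: [0.4828, -0.0395, 0.2283]
eef_rot: [0.068, 0.931, -0.228, 0.278]
wrist_force: [0.5, 0.2, -0.8]
opening: 0.999
grasp_force: 0.0
```

```bash
python3 -c "
from h import *
o=ctrl.get_obs();print(o['opening'],o['eef_pos'],o['wrist_force'],o['time_s'])
cv2.imwrite('pics/f.png',np.hstack([cv2.resize(ctrl.camera('wrist')[:,:,::-1],(500,375)),cv2.resize(ctrl.camera('side')[170:260,315:387,::-1],(300,375))]))"
```

```text
0.9990747917830932 [ 0.48276158 -0.03951247  0.22831258] [ 0.51662498  0.17047094 -0.76326763] 17.45
```

View pics/f.png

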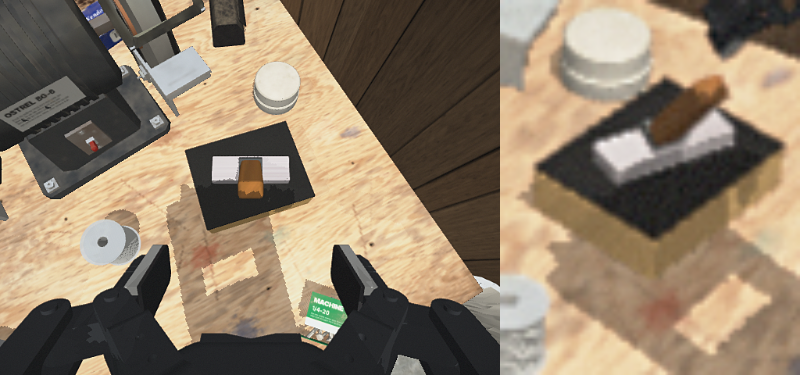

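The final picture shows the scraper standing flat at the middle of the rest block (250,170). The gripper is clear and open.

```bash
python3 -c "
from bench import ctrl
print(ctrl.hand_in())"
```

```text
the job is handed in; nothing more can be done
None
```

All five chips are in the chip tray, the scraper stands released and flat on the rest block, and the job was handed in at about 17.5 s; no verdict came back.

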